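Slide the plaque under the drill with the push stick

ROBOT

A 6-joint arm with a two-finger parallel gripper is mounted at the origin on the work surface. World frame = base frame: x ahead of the robot, y to its left, z up, the work surface at z = 0. Lengths are in m, angles in rad, forces in N, time in s.
With the tool pointing down it reaches from about 0.375 to 0.9 m from the base axis. Payload 3.1 kg.
Tool frame: the origin (TCP) lies on the centre line of the jaws, within the pads' length; the fingertips stand 19 mm ahead of it and the grasp point (between the pads) is the TCP; z points along the fingers, y is the line along which they close (so a half turn about z gives the same grasp; the last joint's range is limited). The gripper opens to 85 mm and grips with 20 to 120 N. Pads are 22 mm wide; open, the fingers measure 114 mm over their backs; the gripper's body (76 mm by 85 mm) begins 54 mm behind the grasp point. The pads swing forward as they close: fully open they stand 13 mm farther back than shut.
Start: joints at [-1.294, 0.527, 1.433, -0, 1.181, -0.178], TCP at [0.275, -0.561, 0.25] pointing down, gripper open.
Joint ranges: [-3.08, 3.08], [-0.75, 2.2], [0.22, 2.44], [-1.43, 4.57], [0, 2.65], [-2.85, 2.85]. Speed limits (rad/s): [2.79, 2.79, 3.14, 3.14, 3.14, 3.14].

INTERFACE

Orientations are given as a unit quaternion [x, y, z, w].
In Python, from station import manip, cams, sign_off gives the robot as it stands.
- The arm moves only by the tool carry_out, never from a script. Its argument "targets" is a list that holds one entry, the list of rows, each a list of 7 numbers: the shift along the tool's x, y, z in cm, then the turn, a rotation vector about the tool's x, y, z in degrees, then the finger opening in cm, from 0 to 8.54. A call has 1 to 12 rows; each row is the pose to reach, as a shift and turn from the pose commanded when the call began, along the tool's axes at that moment; what a row does not reach only later rows make up. A row lasts 1/12 s, in which the tool goes at most 41.7 mm and 7.16 degrees, less where a joint would pass 70% of its speed; a pose out of reach is approached as far as the arm can. A call with a gripper value outside its range is refused whole. The fingers move at their own pace and stop on an object; "force" is the grip in N (left out, the last holds). Time passes only in rows, so rows that repeat a pose let the fingers close. It gives the time, the measured TCP pose, the force, the opening and the grip force at its end, in the units of the state.
- manip.sense(): the state, without advancing time (a new reading comes with each control period).
- cams.snapshot(name): name is "side" or "top" or "wrist"; returns the picture (384x512x3 uint8, red, green, blue); there is no depth.
- cams.camera_info(name): a dict with "K" (3x3 intrinsics, pixels), "T" (4x4, takes a point from camera to world coordinates). Camera axes: x right, y down, z forward; pixel columns grow to the right and rows downward; lengths in m; the calibration is good to about 2 mm. A picture is of the moment at which its call begins: read the wrist's pose just before it. camera_info takes no time and is no camera call; for the wrist camera it gives the pose at the moment of the call.
- sign_off(): hands the job in; it is judged then, once.
The state is a dict: "t": time; "q": joint angles; "qd": joint speeds; "tau": joint torques, N m; "tcp_pos": TCP position; "tool_rot": TCP orientation; "force": force on the tool from outside, world axes, zero at the start; "ft_torque": the same for the moment, N m; "finger_gap": opening from 0.0 (shut) to 1.0 (fully open); "gripper_force": force on a finger pad.
Only numpy, scipy, OpenCV 4.12 (cv2) and the standard library are available. Lean on these libraries where they do the work, as an engineer would, in place of code of your own. Each camera call takes 0.05 s, during which the arm holds its last target. There are 200 camera calls.

TASK

Pull the wooden push stick out of the white crock and use its foot to slide the clay plaque along between the rails until the pencilled cross sits right under the tip of the drill bit, then put the stick back in the crock, foot down. Move the plaque with the stick only, never with the gripper, and do not bump the drill; keep the crock standing where it is and leave the brush cup, jar and bowl alone.

Things in the scene. Friction and masses are not known exactly. Their poses are not given: they have to be found in the camera images.
- push_stick: loose wooden push stick, about 70 g, 200 mm long: square shaft 16 x 16 mm with a T foot, a cross bar 54 mm wide (along y), 16 mm thick (x), 22 mm tall (z). At the start it stands foot down in the crock, leaning about 29 degrees on the rim, bar across the lean. Origin: centre of the foot's underside; z runs up the shaft to its top at 200 mm
- crock: white round stoneware crock, loose, about 0.8 kg: outer diameter 96 mm, inner diameter 84 mm, height 112 mm, inner floor 8 mm above its base. Origin: centre of its underside, z up
- drill_stand: fixed stand: board 10 mm thick with two rails along y, each 12 mm wide, inner faces 94 mm apart, tops 20 mm above the table. Origin: on the table straight below the drill tip, midway between the rails; y: the way the plaque must slide. Rails run from y = -235 to +90 mm. Steel column, radius 11 mm, 370 mm tall, at x = +82, y = +115 mm
- drill: hand drill clamped upright in the stand, switched off: a grey round body of diameter 48 mm from 125 to 270 mm above the table, narrowing to a chuck and a bit 5 mm thick, and the clamp arm to the column at 195 to 245 mm. Same origin and axes as the stand. Not to be touched
- drill_tip (a point): point of the drill bit, 32 mm above the table (8 mm above the plaque's top)
- plaque: loose flat terracotta plaque lying on the board between the rails, about 0.4 kg: 90 mm wide (x), 130 mm long (y), 14 mm thick. Origin: centre of its underside. Its y points along the stand's y, its end at y = -65 mm is the one to push
- plaque_mark (a point): centre of the pencilled cross on the plaque's top, 30 mm from the plaque's centre towards +y (95 mm from the end to push)
- brush_cup: bystander: grey plastic cup, 84 mm across, 100 mm tall, with three brushes up to 205 mm tall. Origin: centre of its underside
- glaze_jar: bystander: glass jar, 72 mm across, 85 mm tall. Origin: centre of its underside
- bowl: bystander: round bowl, 120 mm across, 50 mm tall. Origin: centre of its underside
There are look-alikes about, which are no part of the job. Leave any blue or purple look-alike of the crock alone. Several things have the shape of the push_stick; the one meant has the colours described above.

How it is judged:
On the way, in this order (a step that is already met when the one before it is completed fails the run):
1. the push stick is out of the crock, its foot above the rim (z of push_stick in the frame of crock above 0.114 m), for 0.1 s.
2. the cross is under the drill tip (within 5 mm) and the plaque is at rest (horizontal distance between plaque_mark and drill_tip below 0.005 m and linear speed of plaque below 0.01 m/s and horizontal distance between push_stick and crock above 0.06 m), for 0.3 s.
At the end, for the whole second after the job is handed in: the cross lies within 5 mm of straight under the drill tip with the plaque flat between the rails, the push stick stands or leans in the crock with its foot on the crock's floor (within 27 mm of it), the crock stands upright, and all is released and at rest (horizontal distance between plaque_mark and drill_tip below 0.005 m and angle between plaque's own z axis and vertical below 0.05 rad and z of push_stick in the frame of crock between 0 and 0.035 m and horizontal distance between push_stick and crock below 0.045 m and angle between push_stick's own z axis and vertical below 0.8 rad and angle between crock's own z axis and vertical below 0.1 rad and linear speed of push_stick below 0.02 m/s and linear speed of plaque below 0.01 m/s); the robot touches nothing.
It fails at once if the gripper or arm touches the plaque (contact force between plaque and the fingers above 0.5 N or contact force between plaque and the arm above 0.5 N).
It fails at once if the drill is bumped (more than 2 N) (contact force between drill and anything else above 2 N).
It fails at once if the crock is shifted more than 40 mm or tipped more than 0.25 rad (distance of crock from where it was at the start of the episode above 0.04 m or angle between crock's own z axis and vertical above 0.25 rad).
It fails at once if the brush cup, jar or bowl is moved more than 30 mm or tipped (distance of any of brush_cup, glaze_jar, bowl from where it was at the start of the episode above 0.03 m or angle between any of brush_cup, glaze_jar, bowl's own z axis and vertical above 0.3 rad).
It also fails if it takes over 61 s, if anything falls off the work surface, if the arm or the gripper's body presses on something with over 40 N, if the wrist force passes 120 N, or if a joint passes its speed limit or range.

## Working session

There is one attempt and no reset: what is moved stays moved. The work goes in short steps, Python scripts to look and compute and a tool call to move; the robot and the scene stay as the last step left them, time stands still between calls to the robot, and variables do not carry over. Pictures are saved under pics/ and viewed, at most 14 in all, crops included, and the job is handed in when it is done.

Besides the shell and the picture viewer there is one more tool, called after "Request:" as name(argument=value, ...), one argument or row to a line, values as JSON. carry_out: Moves the arm, as the interface text tells. Its arguments: {"type":"object","properties":{"targets":{"type":"array"},"force":{"type":"number"}},"required":["targets"]}

```bash
ls; mkdir -p pics
python3 - <<'E'
from station import manip,cams
import cv2,numpy as np
np.set_printoptions(precision=4,suppress=True)
for n in("top","side"):
    im=cams.snapshot(n); cv2.imwrite(f"pics/{n}0.png",cv2.cvtColor(im,cv2.COLOR_RGB2BGR))
    i=cams.camera_info(n);print(n,i["K"],i["T"])
print(manip.sense())
E
```

```text
pics
top [[449.6454   0.     258.3776]
 [  0.     449.6454 190.5675]
 [  0.       0.       1.    ]] [[-0.0228 -0.9977  0.0631  0.4145]
 [-0.9997  0.0226 -0.004  -0.06  ]
 [ 0.0025 -0.0632 -0.998   1.5536]
 [ 0.      0.      0.      1.    ]]
side [[369.2841   0.     259.1448]
 [  0.     369.2841 192.3795]
 [  0.       0.       1.    ]] [[-0.8571 -0.277   0.4344  0.0433]
 [-0.5145  0.417  -0.7493  0.7165]
 [ 0.0264 -0.8657 -0.4999  0.6048]
 [ 0.      0.      0.      1.    ]]
{'t': 0.1, 'q': array([-1.2935,  0.5284,  1.4338,  0.    ,  1.1814, -0.1785]), 'qd': array([ 0.0012, -0.0028, -0.0031, -0.0019,  0.0001, -0.0002]), 'tau': array([ -0.0004, -44.3305, -17.8586,  -0.0003,   0.0039,  -0.    ]), 'tcp_pos': array([ 0.275 , -0.5606,  0.2494]), 'tool_rot': array([ 0.9741,  0.2259, -0.    , -0.001 ]), 'force': array([-0.16  , -0.2394,  0.6525]), 'ft_torque': array([-0.0245, -0.041 ,  0.0673]), 'gripper_force': 0.0, 'finger_gap': 1.0012667746251425}
```

View pics/top0.png

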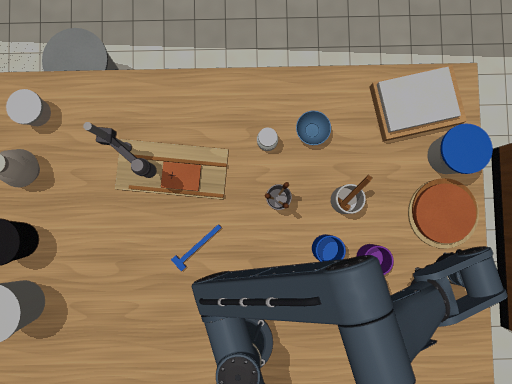

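View pics/side0.png

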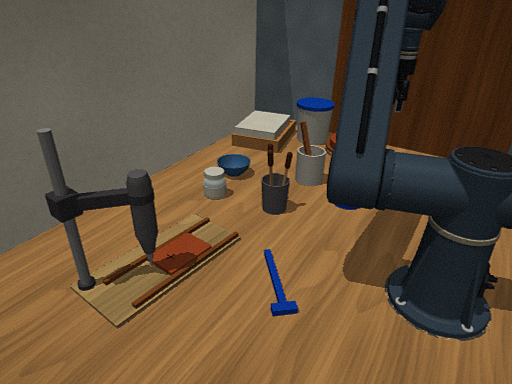

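Run:
```python
import cv2,numpy as np
a=cv2.imread("pics/top0.png");b=cv2.imread("pics/side0.png")
f=lambda im,x,y,w,h,s:cv2.resize(im[y:y+h,x:x+w],(w*s,h*s),interpolation=cv2.INTER_CUBIC)
p=np.vstack([np.hstack([f(a,105,130,130,75,4),f(a,325,165,56,60,5)]) if 0 else np.hstack([f(a,105,130,130,75,4),f(a,325,165,70,75,4)]),np.hstack([f(b,70,190,180,130,3)[:290],f(b,285,110,52,97,5)[:290]])]) 
cv2.imwrite("pics/c1.png",p);print(p.shape)
```

```text
(590, 800, 3)
```

View pics/c1.png

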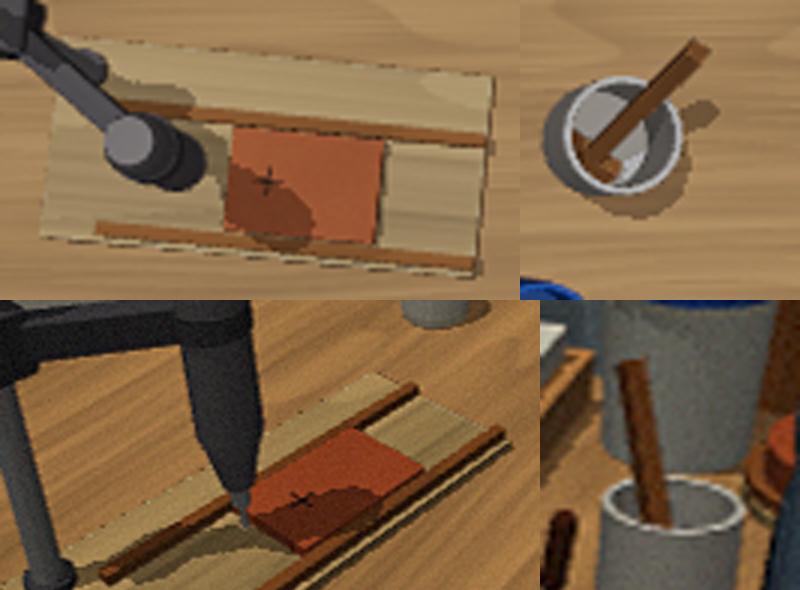

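```bash
cat > h.py <<'E'
from station import manip,cams
import cv2,numpy as np
np.set_printoptions(precision=4,suppress=True)
def ray(n,p,info=None):
    i=info or cams.camera_info(n);K,T=np.array(i["K"]),np.array(i["T"])
    d=T[:3,:3]@np.linalg.solve(K,[p[0],p[1],1]);return T[:3,3],d
def atz(n,p,z,info=None):
    o,d=ray(n,p,info);return o+d*(z-o[2])/d[2]
def tri(p1,n1,p2,n2):
    A=[];b=[]
    for p,n in((p1,n1),(p2,n2)):
        o,d=ray(n,p);d=d/np.linalg.norm(d);P=np.eye(3)-np.outer(d,d);A.append(P);b.append(P@o)
    return np.linalg.lstsq(np.vstack(A),np.hstack(b),rcond=None)[0]
def proj(n,X,info=None):
    i=info or cams.camera_info(n);T=np.linalg.inv(i["T"]);c=T[:3,:3]@X+T[:3,3];u=i["K"]@c;return u[:2]/u[2]
E
python3 - <<'E'
from h import *
t=lambda x,y:(105+x/4,130+y/4)
c=lambda x,y:(325+(x-520)/4,165+y/4)
s=lambda x,y:(70+x/3,190+(y-300)/3)
print("rail ends R up,low,low L");R=[atz("top",t(*p),.02) for p in((488,142),(475,265),(97,229))];print(R)
pl=[atz("top",t(*p),.024) for p in((233,126),(385,143),(378,244),(224,229))];print("plaque",np.array(pl),np.mean(pl,0))
print("edges",[np.linalg.norm(pl[i]-pl[(i+1)%4]) for i in range(4)])
print("mark",atz("top",t(268,181),.024),atz("side",s(302,500),.024))
print("tip side z.032",atz("side",s(244,525),.032))
y=R[2]-R[1];print("L",np.linalg.norm(y),"rail dir",y/np.linalg.norm(y)); y/=np.linalg.norm(y)
x=np.array([y[1],-y[0],0]);mid=(R[0]+R[1])/2;print("origin",mid+.235*y,"width",(R[0]-R[1])@x,"yaw",np.arctan2(x[1],x[0]))
print("crock",atz("top",c(624,134),.112))
print("stick top",tri(c(697,50),"top",(303.4,122.5),"side"),atz("top",c(697,50),.185))
for n,px in(("cup",(278,198)),("jar",(268,139)),("bowl",(314,128))):print(n,atz("top",px,.08))
E
```

```text
rail ends R up,low,low L
[array([0.6   , 0.0395, 0.02  ]), array([0.4947, 0.0525, 0.02  ]), array([0.5328, 0.3747, 0.02  ])]
plaque [[0.6182 0.2569 0.024 ]
 [0.6006 0.1272 0.024 ]
 [0.5143 0.1345 0.024 ]
 [0.53   0.2654 0.024 ]] [0.5658 0.196  0.024 ]
edges [np.float64(0.13087638166210197), np.float64(0.08666790664630777), np.float64(0.13190120875476646), np.float64(0.08853941272521443)]
mark [0.5703 0.2275 0.024 ] [0.5662 0.2272 0.024 ]
tip side z.032 [0.5758 0.2795 0.032 ]
L 0.3244112804832891 rail dir [0.1175 0.9931 0.    ]
origin [0.5749 0.2794 0.02  ] width 0.1061001491407713 yaw -0.11774200255288791
crock [ 0.4734 -0.3625  0.112 ]
stick top [ 0.5309 -0.4066  0.1842] [ 0.5334 -0.4053  0.185 ]
cup [ 0.4818 -0.1297  0.08  ]
jar [ 0.6778 -0.1016  0.08  ]
bowl [ 0.7112 -0.2549  0.08  ]
```

```bash
cat >> h.py <<'E'
from scipy.spatial.transform import Rotation as Ro
def rel(pos,R):
    s=manip.sense();C=Ro.from_quat(s["tool_rot"])
    return np.round(np.r_[C.inv().apply(np.array(pos)-s["tcp_pos"])*100,(C.inv()*R).as_rotvec(degrees=True)],2)
def tool(z,y):
    z=np.array(z)/np.linalg.norm(z);y=np.array(y)-z*np.dot(z,y);y/=np.linalg.norm(y)
    return Ro.from_matrix(np.c_[np.cross(y,z),y,z])
th=np.radians(-36.8);l=np.radians(29)
a=np.array([np.sin(l)*np.cos(th),np.sin(l)*np.sin(th),np.cos(l)])
T=np.array([.532,-.406,.1845])
RG=tool(-a,[np.cos(th-np.pi/2),np.sin(th-np.pi/2),0])
E
python3 - <<'E'
from h import *
print(rel(T+.05*a,RG), RG.as_matrix())
E
```

```text
[ 30.98  -0.4    2.13  15.8  -25.96  61.54] [[ 0.7003 -0.599  -0.3882]
 [-0.5239 -0.8007  0.2904]
 [-0.4848 -0.     -0.8746]]
```

Request:
carry_out(
  targets=[
    [[31,-0.4,2.1,15.8,-26,61.5,8.5],[31,-0.4,2.1,15.8,-26,61.5,8.5],[31,-0.4,2.1,15.8,-26,61.5,8.5],[31,-0.4,2.1,15.8,-26,61.5,8.5],[31,-0.4,2.1,15.8,-26,61.5,8.5],[31,-0.4,2.1,15.8,-26,61.5,8.5],[31,-0.4,2.1,15.8,-26,61.5,8.5],[31,-0.4,2.1,15.8,-26,61.5,8.5],[31,-0.4,2.1,15.8,-26,61.5,8.5],[31,-0.4,2.1,15.8,-26,61.5,8.5],[31,-0.4,2.1,15.8,-26,61.5,8.5],[31,-0.4,2.1,15.8,-26,61.5,8.5]],
  ],
)

```text
t: 1.1
tcp_pos: [0.5515, -0.4212, 0.2276]
tool_rot: [0.919, -0.304, -0.238, -0.079]
force: [0.6, -0.5, -0.3]
finger_gap: 0.997
gripper_force: 0.0
```

Run:
```python
from h import *
s=manip.sense();print(s["t"],s["q"],s["tcp_pos"],rel(T+.05*a,RG))
i=cams.camera_info("wrist");im=cams.snapshot("wrist");cv2.imwrite("pics/w1.png",cv2.cvtColor(im,cv2.COLOR_RGB2BGR))
np.savez("w1.npz",**i)
print(i,[proj("wrist",p,i) for p in(T,T-.03*a,T-.06*a)])
```

```text
1.1 [-0.7844  0.8818  0.8558 -0.0745  1.9052  1.4192] [ 0.5515 -0.4212  0.2276] [-0.07 -0.05 -0.03  0.09  0.03  0.15]
{'K': array([[270.9285,   0.    , 258.1687],
       [  0.    , 270.9285, 196.8053],
       [  0.    ,   0.    ,   1.    ]]), 'T': array([[-0.5971, -0.5572, -0.5771,  0.6523],
       [-0.8022,  0.4153,  0.429 , -0.496 ],
       [ 0.0006,  0.7191, -0.695 ,  0.2997],
       [ 0.    ,  0.    ,  0.    ,  1.    ]])} [array([257.4794, 227.8206]), array([257.5062, 212.7682]), array([257.5267, 201.2347])]
```

View pics/w1.png

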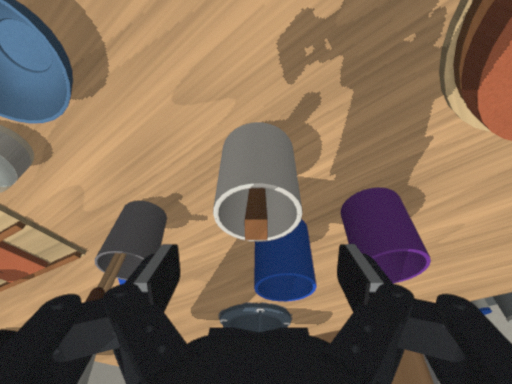

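Request:
carry_out(
  targets=[
    [[0,0,4,0,0,0,8.5],[0,0,6,0,0,0,8.5],[0,0,8,0,0,0,8.5],[0,0,8,0,0,0,8.5],[0,0,8,0,0,0,4],[0,0,8,0,0,0,2.6],[0,0,8,0,0,0,1.2],[0,0,8,0,0,0,1],[0,0,8,0,0,0,1],[0,0,8,0,0,0,1],[0,0,8,0,0,0,1],[0,0,8,0,0,0,1]],
  ],
  force=90,
)

```text
t: 2.15
tcp_pos: [0.521, -0.3985, 0.16]
tool_rot: [0.919, -0.306, -0.237, -0.078]
force: [0.5, -1.0, 3.3]
finger_gap: 0.175
gripper_force: 87.5
```

Run:
```python
from h import *
RV=tool([0,0,-1],[np.cos(th-np.pi/2),np.sin(th-np.pi/2),0])
print(rel([.4734,-.3625,.21],RV),rel([.4734,-.3625,.34],RV))
```

```text
[-7.64 -0.02 -1.5   0.11 28.86  0.02] [-13.92  -0.   -12.89   0.11  28.86   0.02]
```

Request:
carry_out(
  targets=[
    [[0,0,-1.5,0,0,0,1],[0,0,-2.5,0,0,0,1],[-1.9,0,-2.4,0,7,0,1],[-3.8,0,-2.1,0,14,0,1],[-5.7,0,-1.8,0,21,0,1],[-7.6,0,-1.5,0.1,28.9,0,1],[-7.6,0,-1.5,0.1,28.9,0,1],[-9.2,0,-4.4,0.1,28.9,0,1],[-10.8,0,-7.3,0.1,28.9,0,1],[-12.4,0,-10.2,0.1,28.9,0,1],[-13.9,0,-12.9,0.1,28.9,0,1],[-13.9,0,-12.9,0.1,28.9,0,1]],
  ],
)

```text
t: 3.15
tcp_pos: [0.4759, -0.3649, 0.3474]
tool_rot: [0.949, -0.315, 0.006, 0.003]
force: [0.2, -0.9, 0.2]
finger_gap: 0.17
gripper_force: 87.9
```

```bash
cat >> h.py <<'E'
u=np.array([.1175,.9931,0]);O=np.array([.5755,.2795,0])
RP=tool([0,0,-1],[u[1],-u[0],0])
E
python3 - <<'E'
from h import *
p=O-.1755*u;p[2]=.44;print(rel(p,RP),rel([.4759,-.3649,.44],RP)); p[2]=.24;print(rel(p,RP))
E
```

```text
[ -21.69  -42.36   -9.66    0.89   -0.31 -120.02] [   0.12    0.02   -9.26    0.89   -0.31 -120.02]
[ -21.96  -42.41   10.34    0.89   -0.31 -120.02]
```

Request:
carry_out(
  targets=[
    [[0,0,-4,0,0,-7,1],[0,0,-8,0,0,-14,1],[-2,-4,-9.5,0,0,-21,1],[-4,-7.8,-9.6,0,0,-28,1],[-5.8,-11.4,-9.6,0,0,-35,1],[-7.6,-15,-9.6,0,0,-42,1],[-9.4,-18.4,-9.6,0,0,-49,1],[-11.2,-22,-9.6,0,0,-56,1],[-13,-25.4,-9.6,0,0,-63,1],[-14.8,-29,-9.6,0.6,-0.2,-70,1],[-16.6,-32.4,-9.6,0.7,-0.2,-77,1],[-18.4,-36,-9.6,0.7,-0.2,-84,1]],
  ],
)

```text
t: 4.15
tcp_pos: [0.5414, 0.0378, 0.4356]
tool_rot: [0.915, 0.403, -0.0, -0.006]
force: [1.0, -0.3, -1.5]
finger_gap: 0.176
gripper_force: 88.0
```

Run:
```python
from h import *
s=manip.sense();print(s["t"],s["q"],s["tcp_pos"])
p=O-.1755*u;p[2]=.44;print(rel(p,RP)); p[2]=.24;print(rel(p,RP))
```

```text
4.15 [-0.1417  0.251   1.3618  0.0105  1.5359  0.5989] [0.5414 0.0378 0.4356]
[  5.88  -3.56  -0.37  -0.57  -0.47 -35.71]
[  5.79  -3.32  19.63  -0.57  -0.47 -35.71]
```

Request:
carry_out(
  targets=[
    [[5.8,-3.5,0,-0.6,-0.5,-7,1],[5.8,-3.5,3,-0.6,-0.5,-14,1],[5.8,-3.5,6,-0.6,-0.5,-21,1],[5.8,-3.5,9,-0.6,-0.5,-28,1],[5.8,-3.4,12,-0.6,-0.5,-35.7,1],[5.8,-3.4,15,-0.6,-0.5,-35.7,1],[5.8,-3.3,18,-0.6,-0.5,-35.7,1],[5.8,-3.3,19.6,-0.6,-0.5,-35.7,1],[5.8,-3.3,19.6,-0.6,-0.5,-35.7,1],[5.8,-3.3,19.6,-0.6,-0.5,-35.7,1]],
  ],
)

```text
t: 4.98
tcp_pos: [0.5556, 0.1033, 0.2396]
tool_rot: [0.749, 0.662, -0.001, -0.0]
force: [1.1, 0.3, 0.6]
finger_gap: 0.176
gripper_force: 88.0
```

Run:
```python
from h import *
s=manip.sense();print(s["t"],s["q"],s["tcp_pos"])
p=O-.1755*u;p[2]=.19;print(rel(p,RP))
im=[]
for n,(x,y) in(("side",(60,170)),("top",(110,120)),("wrist",None) if 0 else ("top",(110,120))):
    q=cams.snapshot(n)[:,:,::-1];cv2.imwrite(f"pics/{n}2.png",q);im.append(q[y:y+140,x:x+190] if n=="side" else q[y:y+140,x:x+130])
i=cams.camera_info("wrist");q=cams.snapshot("wrist")[:,:,::-1];cv2.imwrite("pics/w2.png",q)
S=cv2.resize(im[0],(570,420),interpolation=cv2.INTER_CUBIC)
W=cv2.resize(q,(230,172));W=np.vstack([W,np.zeros((248,230,3),np.uint8)])
cv2.imwrite("pics/c2.png",np.hstack([S,W]))
f=s["tcp_pos"]-[0,0,.17];print("foot pred side",proj("side",f),"top",proj("side",f+[0,0,.2]))
```

```text
4.9833 [-0.0135  0.4605  1.5955 -0.0006  1.0872  0.1104] [0.5556 0.1033 0.2396]
[ 0.18 -0.09  4.96 -0.09  0.04 -0.33]
foot pred side [205.5545 217.94  ] top [201.5435 145.6868]
```

View pics/c2.png

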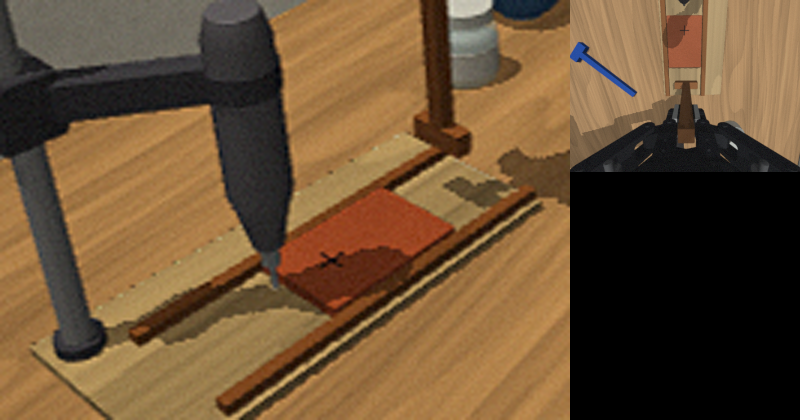

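Request:
carry_out(
  targets=[
    [[0.2,-0.1,2.5,0,0,-0.3,1],[0.2,-0.1,4,0,0,-0.3,1],[0.2,-0.1,5,0,0,-0.3,1],[0.2,-0.1,5.4,0,0,-0.3,1],[0.2,-0.1,5.4,0,0,-0.3,1],[0.8,-0.1,5.4,0,0,-0.3,1],[1.2,-0.1,5.4,0,0,-0.3,1],[1.6,-0.1,5.4,0,0,-0.3,1],[1.9,-0.1,5.4,0,0,-0.3,1],[2.2,-0.1,5.4,0,0,-0.3,1],[2.5,-0.1,5.4,0,0,-0.3,1],[2.8,-0.1,5.4,0,0,-0.3,1]],
  ],
)

```text
t: 6.18
tcp_pos: [0.5585, 0.1308, 0.1867]
tool_rot: [0.747, 0.664, -0.0, 0.001]
force: [-1.1, -4.1, 2.1]
finger_gap: 0.172
gripper_force: 88.2
```

Request:
carry_out(
  targets=[
    [[0.3,0,0,0,0,0,1],[0.6,0,0,0,0,0,1],[0.9,0,0,0,0,0,1],[1.2,0,0,0,0,0,1],[1.5,0,0,0,0,0,1],[1.8,0,0,0,0,0,1],[2.1,0,0,0,0,0,1],[2.4,0,0,0,0,0,1],[2.7,0,0,0,0,0,1],[2.9,0,0,0,0,0,1],[3.1,0,0,0,0,0,1],[3.1,0,0,0,0,0,1]],
  ],
)

```text
t: 7.18
tcp_pos: [0.5622, 0.1617, 0.1866]
tool_rot: [0.748, 0.664, -0.0, 0.001]
force: [-0.1, -4.7, 2.8]
finger_gap: 0.177
gripper_force: 88.4
```

```bash
cat > look.py <<'E'
from h import *
import sys
k=sys.argv[1]
s=manip.sense();print(s["t"],s["tcp_pos"],s["force"],"s,lat:",(s["tcp_pos"]-O)[:2]@u[:2],(s["tcp_pos"]-O)@RP.as_matrix()[:,1])
q=cams.snapshot("side")[:,:,::-1];cv2.imwrite(f"pics/s{k}.png",q)
i=cams.camera_info("wrist");np.savez(f"w{k}.npz",**i);w=cams.snapshot("wrist")[:,:,::-1];cv2.imwrite(f"pics/w{k}.png",w)
print("O wrist px .024/.032",proj("wrist",O+[0,0,.024],i),proj("wrist",O+[0,0,.032],i))
A=cv2.resize(q[200:300,90:220],(520,400),interpolation=cv2.INTER_CUBIC)
c=proj("wrist",O+[0,0,.024],i).astype(int);x0,y0=np.maximum(c-[47,60],0);print("wrist crop at",x0,y0)
B=cv2.resize(w[y0:y0+130,x0:x0+93],None,fx=3,fy=3,interpolation=cv2.INTER_CUBIC)[:400]
B=np.pad(B,((0,400-len(B)),(0,280-B.shape[1]),(0,0)))
cv2.imwrite(f"pics/c{k}.png",np.hstack([A,B]))
E
python3 look.py 3
```

```text
7.1833 [0.5622 0.1617 0.1866] [-0.1258 -4.6819  2.8365] s,lat: -0.11853470695824671 0.0006430603697781184
O wrist px .024/.032 [256.7565  65.6573] [256.722   64.1987]
wrist crop at 209 5
```

View pics/c3.png

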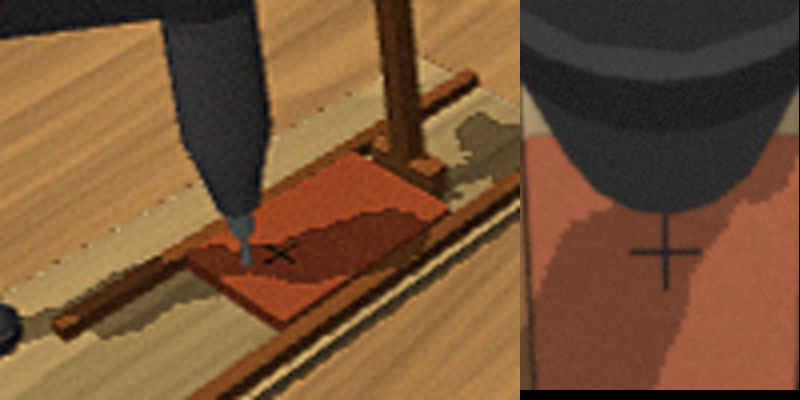

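Run:
```python
from h import *
i=dict(np.load("w3.npz"))
m1=atz("side",(160.25,263.75),.024);m2=atz("wrist",(257.7,89.3),.024,i);t=atz("side",(152,266.),.032)
for n,p in(("mark side",m1),("mark wrist",m2),("tip side",t)):print(n,p,"s,lat",(p-O)@u,(p-O)@RP.as_matrix()[:,1])
```

```text
mark side [0.569  0.2592 0.024 ] s,lat -0.02095249616889715 -0.004036694198396057
mark wrist [0.5739 0.2583 0.024 ] s,lat -0.021211503742340147 0.0008783729069839449
tip side [0.572  0.2812 0.032 ] s,lat 0.0012555140461887276 -0.003650819042648281
```

Request:
carry_out(
  targets=[
    [[0.3,0,0,0,0,0,1],[0.6,0,0,0,0,0,1],[0.9,0,0,0,0,0,1],[1.1,0,0,0,0,0,1],[1.3,0,0,0,0,0,1],[1.5,0,0,0,0,0,1],[1.6,0,0,0,0,0,1],[1.6,0,0,0,0,0,1],[1.6,0,0,0,0,0,1]],
  ],
)

```text
t: 8.03
tcp_pos: [0.5639, 0.1774, 0.1865]
tool_rot: [0.748, 0.664, -0.0, 0.001]
force: [0.5, -5.2, 3.2]
finger_gap: 0.174
gripper_force: 88.5
```

```bash
python3 look.py 4
```

```text
8.0333 [0.5639 0.1774 0.1865] [ 0.5412 -5.2277  3.1606] s,lat: -0.10280223223409897 0.0005283749384996822
O wrist px .024/.032 [256.983   83.1838] [256.9521  82.275 ]
wrist crop at 209 23
```

View pics/c4.png

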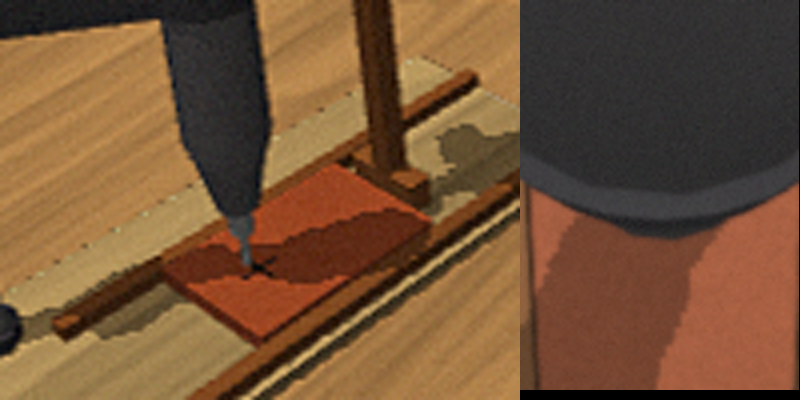

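Run:
```python
from h import *
tip=atz("side",(152,265.9),.032)
i=cams.camera_info("side")
for nm,g in(("tipground",tip-[0,0,.008]),("Oground",O+[0,0,.024])):
    print(nm,proj("side",g), "per mm along u",(proj("side",g+.001*u)-proj("side",g)))
f=lambda k:cv2.resize(cv2.imread(f"pics/s{k}.png")[248:280,140:173],(396,384),interpolation=cv2.INTER_LANCZOS4)
cv2.imwrite("pics/z4.png",cv2.convertScaleAbs(np.hstack([f(3),f(4)]),alpha=1.8))
```

```text
tipground [152.414  268.5739] per mm along u [-0.3545  0.229 ]
Oground [151.8403 267.7028] per mm along u [-0.3539  0.2276]
```

View pics/z4.png

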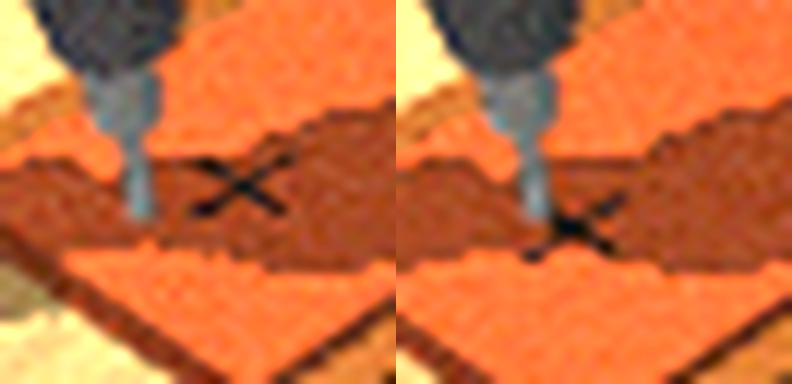

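Request:
carry_out(
  targets=[
    [[0.2,0,0,0,0,0,1],[0.4,0,0,0,0,0,1],[0.55,0,0,0,0,0,1],[0.63,0,0,0,0,0,1],[0.63,0,0,0,0,0,1],[0.63,0,0,0,0,0,1],[0.63,0,0,0,0,0,1]],
  ],
)

```text
t: 8.72
tcp_pos: [0.5646, 0.1835, 0.1865]
tool_rot: [0.748, 0.664, -0.0, 0.001]
force: [0.0, -4.9, 3.4]
finger_gap: 0.173
gripper_force: 88.5
```

Run:
```python
from h import *
s=manip.sense();print(s["t"],s["tcp_pos"],s["force"],(s["tcp_pos"]-O)@u)
a=cams.snapshot("side")[:,:,::-1];cv2.imwrite("pics/s5.png",a)
b=cams.snapshot("top")[:,:,::-1];cv2.imwrite("pics/t5.png",b)
w=cams.snapshot("wrist")[:,:,::-1];cv2.imwrite("pics/w5.png",w)
A=cv2.convertScaleAbs(cv2.resize(a[245:280,135:173],(456,420),interpolation=cv2.INTER_LANCZOS4),alpha=1.8)
B=cv2.resize(a[215:285,110:167],(342,420),interpolation=cv2.INTER_CUBIC)
cv2.imwrite("pics/z5.png",np.hstack([A,B]))
```

```text
8.7167 [0.5646 0.1835 0.1865] [ 0.0444 -4.8966  3.4402] -0.0966198487084604
```

View pics/z5.png

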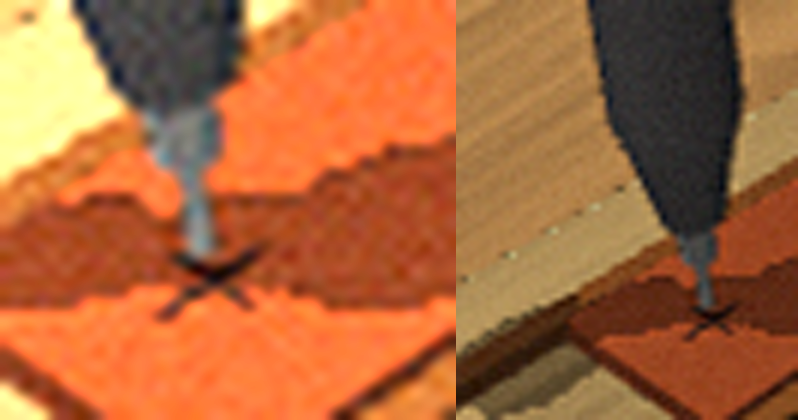

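Request:
carry_out(
  targets=[
    [[0.08,0,0,0,0,0,1],[0.08,0,0,0,0,0,1],[0.08,0,0,0,0,0,1],[-0.6,0,0,0,0,0,1],[-2,0,0,0,0,0,1],[-4,0,0,0,0,0,1],[-6,0,-2,0,0,0,1],[-7,0,-6,0,0,0,1],[-7,0,-10,0,0,0,1],[-7,0,-14,0,0,0,1],[-7,0,-18,0,0,0,1],[-7,0,-22,0,0,0,1]],
  ],
)

```text
t: 9.87
tcp_pos: [0.5556, 0.1148, 0.4079]
tool_rot: [0.748, 0.664, 0.001, -0.001]
force: [1.8, -0.2, -1.4]
finger_gap: 0.179
gripper_force: 87.9
```

Run:
```python
from h import *
RV=tool([0,0,-1],[np.cos(th-np.pi/2),np.sin(th-np.pi/2),0])
print(rel([.4734,-.3625,.45],RV))
s=manip.sense();f=s["tcp_pos"]-[0,0,.17]
a=cams.snapshot("side")[:,:,::-1];cv2.imwrite("pics/s6.png",a)
b=cams.snapshot("top")[:,:,::-1]
w=cams.snapshot("wrist")[:,:,::-1];cv2.imwrite("pics/w6.png",w)
print(proj("side",f),proj("side",f+[0,0,.2]),proj("wrist",f),proj("wrist",f+[0,0,.15]))
A=cv2.convertScaleAbs(cv2.resize(a[245:280,135:173],(380,350),interpolation=cv2.INTER_LANCZOS4),alpha=1.6)
B=cv2.resize(a[60:235,160:300],(280,350),interpolation=cv2.INTER_CUBIC)
C=cv2.resize(w[200:384,220:294],(140,350))
cv2.imwrite("pics/z6.png",np.hstack([A,B,C]))
```

```text
[-48.35  -2.49  -4.34  -0.14  -0.12 119.98]
[199.1437 159.9697] [193.7946  71.2088] [254.3619 183.9004] [253.3971 245.0285]
```

View pics/z6.png

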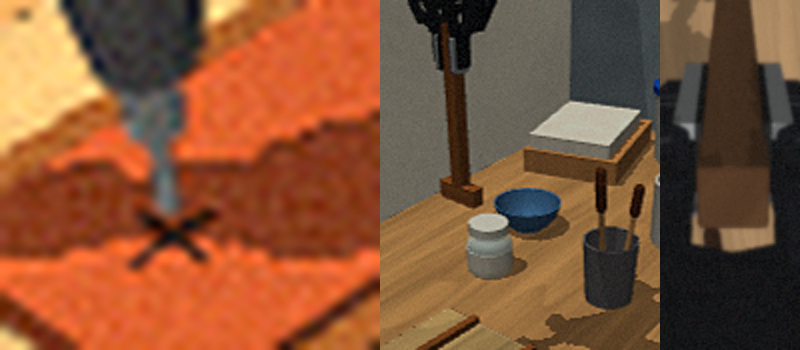

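Request:
carry_out(
  targets=[
    [[0,0,-4,0,0,7,1],[-3,-0.2,-4.3,0,0,14,1],[-6.5,-0.4,-4.3,0,0,21,1],[-10,-0.6,-4.3,0,0,28,1],[-13,-0.8,-4.3,0,0,35,1],[-16,-1,-4.3,0,0,42,1],[-19,-1.2,-4.3,0,0,49,1],[-22,-1.3,-4.3,0,0,56,1],[-25,-1.4,-4.3,0,0,63,1],[-28,-1.5,-4.3,0,0,70,1],[-31,-1.6,-4.3,0,0,77,1],[-34,-1.8,-4.3,0,0,84,1]],
  ],
)

```text
t: 11.02
tcp_pos: [0.4972, -0.2215, 0.4469]
tool_rot: [1.0, -0.01, -0.001, -0.002]
force: [0.2, 0.1, -0.6]
finger_gap: 0.173
gripper_force: 88.2
```

Run:
```python
from h import *
RV=tool([0,0,-1],[np.cos(th-np.pi/2),np.sin(th-np.pi/2),0])
print(rel([.4734+.003,-.3625-.002,.35],RV),manip.sense()["q"])
```

```text
[-1.79 14.37  9.64 -0.19  0.13 35.67] [-0.6257  0.2468  1.3386  0.0024  1.5594  0.9648]
```

Request:
carry_out(
  targets=[
    [[-0.5,3.5,0,0,0,7,1],[-1,7,0,0,0,14,1],[-1.4,10.5,0,0,0,21,1],[-1.8,14.4,0,-0.2,0.1,28,1],[-1.8,14.4,2,-0.2,0.1,35.7,1],[-1.8,14.4,5,-0.2,0.1,35.7,1],[-1.8,14.4,8,-0.2,0.1,35.7,1],[-1.8,14.4,9.6,-0.2,0.1,35.7,1],[-1.8,14.4,9.6,-0.2,0.1,35.7,1],[-1.8,14.4,9.6,-0.2,0.1,35.7,1]],
  ],
)

```text
t: 11.85
tcp_pos: [0.4775, -0.3638, 0.351]
tool_rot: [0.95, -0.313, -0.001, -0.0]
force: [-0.1, -0.0, 0.1]
finger_gap: 0.175
gripper_force: 88.2
```

Run:
```python
from h import *
RV=tool([0,0,-1],[np.cos(th-np.pi/2),np.sin(th-np.pi/2),0])
print(rel([.4734+.003,-.3625-.002,.184],RV))
s=manip.sense()
b=cams.snapshot("top")[:,:,::-1];a=cams.snapshot("side")[:,:,::-1];w=cams.snapshot("wrist")[:,:,::-1]
f=s["tcp_pos"]-[0,0,.17];print(proj("side",f),proj("wrist",f),"rim c",proj("side",np.array([.4734,-.3625,.112])),proj("wrist",np.array([.4734,-.3625,.112])))
A=cv2.resize(a[60:200,250:362],(336,420),interpolation=cv2.INTER_CUBIC)
B=cv2.resize(w[100:310,150:370],(440,420))
cv2.imwrite("pics/z7.png",np.hstack([A,B]))
```

```text
[-0.02  0.12 16.7   0.02  0.07  0.29]
[311.7686 130.1536] [257.5846 186.0363] rim c [310.726  150.0177] [258.558  176.5323]
```

View pics/z7.png

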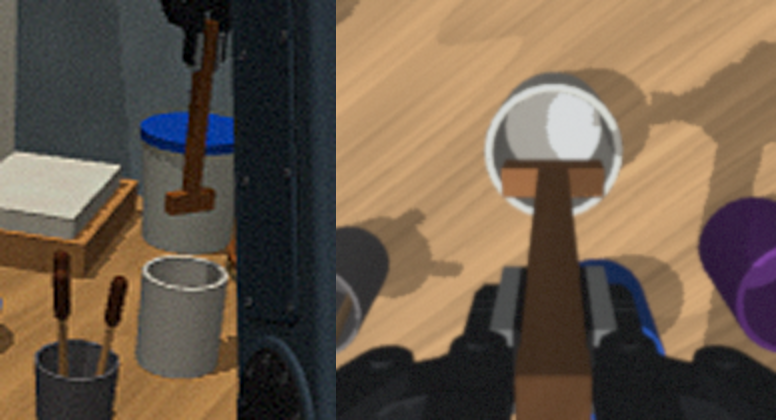

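Request:
carry_out(
  targets=[
    [[0,0.1,3,0,0,0.3,1],[0,0.1,6,0,0,0.3,1],[0,0.1,8,0,0,0.3,1],[0,0.1,10,0,0,0.3,1],[0,0.1,12,0,0,0.3,1],[0,0.1,14,0,0,0.3,1],[0,0.1,15.5,0,0,0.3,1],[0,0.1,16.3,0,0,0.3,1],[0,0.1,16.6,0,0,0.3,1],[0,0.1,16.7,0,0,0.3,1],[0,0.1,16.7,0,0,0.3,1]],
  ],
)

```text
t: 12.92
tcp_pos: [0.4786, -0.3667, 0.1877]
tool_rot: [0.949, -0.315, 0.003, 0.002]
force: [0.0, -1.0, 0.1]
finger_gap: 0.174
gripper_force: 88.2
```

Request:
carry_out(
  targets=[
    [[0,0,0.1,0,0,0,1],[0,0,0.2,0,0,0,1],[0,0,0.3,0,0,0,1],[0,0,0.3,0,0,0,1]],
  ],
)

```text
t: 13.25
tcp_pos: [0.478, -0.3662, 0.1839]
tool_rot: [0.949, -0.316, 0.002, 0.002]
force: [0.3, -0.4, -0.8]
finger_gap: 0.176
gripper_force: 88.2
```

Request:
carry_out(
  targets=[
    [[0,0,0.1,0,0,0,1],[0,0,0.2,0,0,0,1],[0,0,0.3,0,0,0,1],[0,0,0.4,0,0,0,1],[0,0,0.4,0,0,0,1]],
  ],
)

```text
t: 13.67
tcp_pos: [0.4778, -0.366, 0.1793]
tool_rot: [0.949, -0.316, 0.001, 0.002]
force: [0.1, 0.3, -1.2]
finger_gap: 0.173
gripper_force: 88.2
```

Request:
carry_out(
  targets=[
    [[0,0,0,0,0,0,2.2],[0,0,0,0,0,0,3],[0,0,0,0,0,0,5],[0,0,0,0,0,0,8.5],[0,0,0,0,0,0,8.5],[0,0,0,0,0,0,8.5],[0,0,0,0,0,0,8.5],[0,0,-3,0,0,0,8.5],[0,0,-6,0,0,0,8.5],[0,0,-9,0,0,0,8.5],[0,0,-13,0,0,0,8.5],[0,0,-17,0,0,0,8.5]],
  ],
)

```text
t: 14.67
tcp_pos: [0.4771, -0.3648, 0.3506]
tool_rot: [0.949, -0.316, 0.001, 0.001]
force: [0.5, -0.7, -0.2]
finger_gap: 0.997
gripper_force: 0.0
```

Request:
carry_out(
  targets=[
    [[-3,0,-2,0,0,0,8.5],[-6,0,-2,0,0,0,8.5],[-9,0,-2,0,0,0,8.5],[-9,0,-2,0,0,0,8.5],[-9,0,-2,0,0,0,8.5]],
  ],
)

```text
t: 15.08
tcp_pos: [0.4045, -0.3103, 0.3698]
tool_rot: [0.949, -0.316, 0.002, 0.002]
force: [1.3, -0.4, -0.2]
finger_gap: 0.994
gripper_force: 0.0
```

Run:
```python
from h import *
s=manip.sense();print(s["t"],s["tcp_pos"])
a=cams.snapshot("side")[:,:,::-1];w=cams.snapshot("wrist")[:,:,::-1]
A=cv2.resize(a[80:300,130:354],(408,400),interpolation=cv2.INTER_CUBIC)
B=cv2.resize(w,(380,285));B=np.vstack([B,np.zeros((115,380,3),np.uint8)])
cv2.imwrite("pics/z8.png",np.hstack([A,B]))
```

```text
15.0833 [ 0.4045 -0.3103  0.3698]
```

View pics/z8.png

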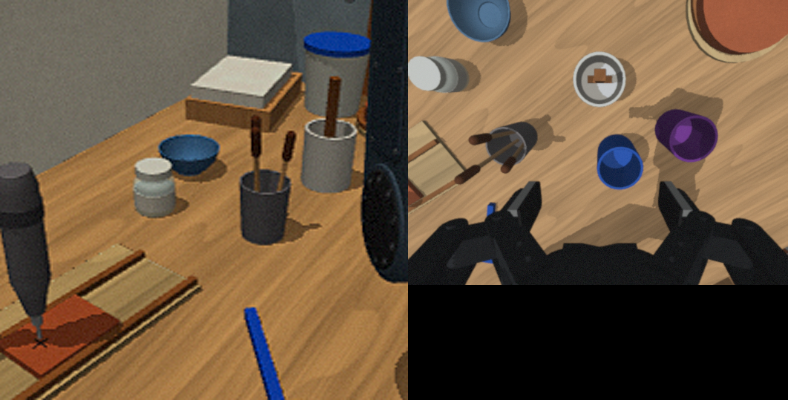

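The picture shows the stick standing upright in the crock and the cross under the bit. The bystanders haven't moved and the gripper is clear of everything.

Request:
carry_out(
  targets=[
    [[0,0,0,0,0,0,8.5],[0,0,0,0,0,0,8.5],[0,0,0,0,0,0,8.5],[0,0,0,0,0,0,8.5],[0,0,0,0,0,0,8.5],[0,0,0,0,0,0,8.5]],
  ],
)

```text
t: 15.68
tcp_pos: [0.4057, -0.3115, 0.3691]
tool_rot: [0.949, -0.316, 0.001, 0.002]
force: [0.8, 0.2, -0.3]
finger_gap: 0.998
gripper_force: 0.0
```

```bash
python3 -c "
from station import sign_off
print(sign_off())"
```

```text
the job is handed in; nothing more can be done
None
```

I handed the job in at about 15.7 s: by the camera images the pencilled cross is within about 2 mm of under the drill tip and the push stick is back standing foot down in the crock, but sign-off returned no verdict.

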